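# Unhook the ring gauge past the sprung keeper

### The job

Take the steel ring gauge off its hook stand: hold it by its grip and use its hanging bar to press the sprung keeper back, feeling for where the bar comes up through the gap between the lips, then lift it off without forcing anything. Set it down gently, upright and fully home in the recess of the round cast-iron rest and let go, leaving everything else where it stands.

Things in the scene. Friction and masses are not known exactly. Their poses are not given: they have to be found in the camera images.
- hook: Dark steel hook stand, fixed (place, yaw vary). Origin on the bench under the inner face of the hook's nose; z up, x from the nose back to the post (x=85 to 113 mm, 132 mm high). A level arm 14 mm wide and 14 mm thick, top 110 mm above the bench, runs from its free end at x=-32 mm to the post. Nose on it from x=-12 to 0 mm. Forcing the gauge on any part of the stand with over 30 N fails.
- hook_seat (a point): On the arm's top face at the nose's inner face, 110 mm above the hook's origin, axes as the hook's. The gauge's 10 mm bar lies across the arm just behind it (bar centre about 5.5 mm behind, 5 mm above).
- hook_lip (a point): Point 18 mm above, 8 mm behind hook_seat: edge and top of the front lip if p=0. The mouth piece, 25 mm wide, is clamped to the arm p = 0 to 15 mm further back, differing each run, not measured. Its front lip lies over the bar: underside 12 mm, top 18 mm above the arm, from x=p-30 to p+8 mm. The bar must go back about 8+p mm from its start to clear it. The bar has 2 mm of height play below it.
- hook_rear_lip (a point): Point 18 mm above, 23 mm behind hook_seat: edge and top of the rear lips if p=0. These lie on both sides of the keeper, level with the front lip, from x=p+23 to p+50 mm. The bar comes up only through the 15 mm gap between front and rear lips: with its travel between about 8+p and 13+p mm; short of or beyond that a lip blocks it. A light pull up while sliding finds the gap: the bar pops up.
- keeper (a joint): Sprung keeper: steel plate 12 mm wide, 24 mm high on the arm behind the bar, sliding along the hook's +x. Value = m pressed back: 0 closed (face 11 mm behind the nose face, about 1 mm behind the bar), end of travel 0.034. Spring: 3 N at 0, plus 150 N/m (about 6.5 N at 0.023). It shuts by itself.
- gauge: Loose stainless ring gauge with steel bail, 0.55 to 0.8 kg. Origin at the centre of the ring's underside, z up. Ring 70 mm outside, 41 mm bore, 30 mm high. Bail uprights 8 mm thick at y=+-29 mm. It hangs by its bar on the hook's arm, axes parallel to the hook's, ring 25 mm above the bench and 41 mm below the arm's underside.
- gauge_bar (a point): Centre of the round hanging bar, 10 mm thick, along y between the uprights, 90 mm above the gauge's origin. The arm runs below it through the bail, above the ring: once the bar is over the lip (gauge raised 22 to 36 mm) draw the gauge off along the hook's -x by 100 mm or more before raising it further.
- gauge_grip (a point): Centre of the black grip block on top of the bail, 138 mm above the gauge's origin: 16 mm thick (x), 44 mm wide (y), 36 mm high. Meant to be gripped from above across its 16 mm (along the hook's x).
- rest: Grey cast-iron round rest, fixed (place varies), 112 mm across the foot, 100 mm across the top, 22 mm high. Origin centre of its underside. In its top is a flat-bottomed recess 77 mm wide and 8 mm deep.
- rest_seat (a point): Centre of the recess floor, 14 mm above the bench.
- protector: Bystander: grey cast-iron thread protector, an open cup 88 mm across, 62 mm high, deep bore; origin centre of underside.
- lens: Bystander: flat green glass lens, 68 mm across, 14 mm high, with a black handle towards its -x; origin under the lens.
- counter: Bystander: brass tally counter, drum 48 mm across, 38 mm high; origin centre of underside.
- plug: Bystander: steel plug gauge standing upright, 40 mm across, 95 mm high; origin centre of underside.
- tin: Bystander: round tin, 70 mm across, 85 mm high; origin centre of underside.
Mind the look-alikes: they are no part of the job. Leave any blue or yellow look-alike of the gauge alone. Leave any blue look-alike of the hook alone.

How it is judged:
On the way, in this order (a step that is already met when the one before it is completed fails the run):
1. the gauge's bar, still down on the arm, presses the keeper back (value of joint keeper above 0.005 m and x of gauge_bar in the frame of hook above 0.0105 m and z of gauge_bar in the frame of hook below 0.119 m), for 0.1 s.
2. the gauge's bar is lifted out above the lip (z of gauge_bar in the frame of hook above 0.134 m and angle between gauge's own z axis and vertical below 0.35 rad), for 0.1 s.
At the end, for the whole second after the job is handed in: The gauge stands released and still in the recess of the rest: its origin within 6 mm sideways and 3 mm in height of the recess floor's centre, tilted less than 0.06 rad, and the keeper has shut again (under 3 mm) (horizontal distance between gauge and rest_seat below 0.006 m and z of gauge in the frame of rest_seat between -0.003 and 0.003 m and angle between gauge's own z axis and vertical below 0.06 rad and linear speed of gauge below 0.02 m/s and angular speed of gauge below 0.1 rad/s and value of joint keeper below 0.003 m); the robot touches nothing.
It fails at once if the gauge is forced against the hook stand, keeper or lips with more than 30 N (contact force between gauge and hook above 30 N).
It fails at once if the gauge is dropped or slammed onto the rest (over 60 N) (contact force between gauge and rest above 60 N).
It fails at once if a bystander is moved more than 25 mm (distance of any of protector, lens, counter, plug, tin from where it was at the start of the episode above 0.025 m).
It also fails if it takes over 72 s, if anything falls off the work surface, if the arm or the gripper's body presses on something with over 40 N, if the wrist force passes 120 N, or if a joint passes its speed limit or range.

### The arm

A 7-joint arm with a two-finger parallel gripper is mounted at the origin on the work surface. World frame = base frame: x ahead of the robot, y to its left, z up, the work surface at z = 0. Lengths are in m, angles in rad, forces in N, time in s.
With the tool pointing down it reaches from about 0.425 to 0.925 m from the base axis. Payload 6.8 kg.
Tool frame: the origin (TCP) lies on the mounting face of the last link; the fingertips stand 173 mm ahead of it and the grasp point (between the pads) lies 155 mm ahead of it; z points along the fingers, y is the line along which they close (so a half turn about z gives the same grasp; the last joint's range is limited). The gripper opens to 85 mm and grips with 20 to 120 N. Pads are 22 mm wide; open, the fingers measure 114 mm over their backs; the gripper's body (76 mm by 85 mm) begins 54 mm behind the grasp point. The pads swing forward as they close: fully open they stand 13 mm farther back than shut.
Start: joints at [-1.38, 0.477, 0.022, 1.555, -0.011, 1.109, -0.083], TCP at [0.199, 0.645, 0.405] pointing down, gripper open.
Joint ranges: [-2.96, 2.96], [-0.34, 2.1], [-1.41, 1.46], [0.24, 2.44], [-1.37, 4.51], [0.17, 1.92], [-2.96, 2.96]. Speed limits (rad/s): [2.39, 2.39, 3.14, 3.14, 3.14, 3.14, 3.14].

### API

Orientations are given as a unit quaternion [w, x, y, z].
In Python, from station import bot gives the robot as it stands. The module is installed in compiled form; this text tells all that it offers.
- The arm moves only by the shell command python3 -m pendant 'ROWS' [FORCE]. ROWS is JSON, a list of rows, each a list of 5 numbers: the finger opening in m, from 0 to 0.0854, then the shift along the tool's x, y, z in m, then the turn about the tool's z in degrees. In form: [[jaw, x, y, z, yaw], ...]. A call has 1 to 12 rows; each row shifts and turns the commanded pose from where the row before left it, along the tool's axes as they then stand; what a row does not reach is not made up. A row lasts 1/12 s, in which the tool goes at most 41.7 mm and 7.16 degrees, less where a joint would pass 70% of its speed; a pose out of reach is approached as far as the arm can. A call with a gripper value outside its range is refused whole. The fingers move at their own pace and stop on an object; FORCE is the grip in N (left out, the last holds). Time passes only in rows, so rows that do not move let the fingers close. It gives the time, the measured TCP pose, the force, the opening and the grip force at its end, in the units of the state.
- bot.get_obs(): the state, without advancing time (a new reading comes with each control period).
- bot.read_camera(name): name is "scene" or "top" or "wrist"; returns (picture, depth): 420x560x3 uint8, blue, green, red; 420x560 float32, m along the optical axis (not along the pixel's ray), 0 where there is no reading.
- bot.camera_model(name): a dict with "intrinsics" (3x3 intrinsics, pixels), "R" (3x3) and "t" (3): a world point X has camera coordinates R X + t. Camera axes: x right, y down, z forward; pixel columns grow to the right and rows downward; lengths in m; the calibration is good to about 2 mm. A picture is of the moment at which its call begins: read the wrist's pose just before it. camera_model takes no time and is no camera call; for the wrist camera it gives the pose at the moment of the call.
- bot.hand_in(): hands the job in; it is judged then, once.
Trained networks look in the newest picture that a camera, given by its name, has taken for a name from the list of things; names that differ only in an ending like _2 or _b are one class to them, and where a whole thing is asked for, a point or a joint stands for the part that bears it (a point fixed in the world has none). Each returns a list of dicts, best first, with "score" (0 to 1); they miss things now and then, are a little off and sometimes report something else, mostly with a low value. They report only what shows in the picture. A call takes as long as a camera call. They do not tell look-alikes from the thing itself.
- bot.boxes_of(name, camera): "at" ([column, row] in pixels, amid what is visible of it).
- bot.trace(name, camera): "mask" (420x560 bool, what is visible of it) and "at" ([column, row] in pixels, amid what is visible of it).
- bot.pinpoint(name, camera): "at" ([column, row] in pixels: a listed point, or the origin of a listed thing).
The state is a dict: "t": time; "q": joint angles; "joint_vel": joint speeds; "joint_torque": joint torques, N m; "eef_pos": TCP position; "tool_rot": TCP orientation; "contact_force": force on the tool from outside, world axes, zero at the start; "torque": the same for the moment, N m; "gripper_width": opening from 0.0 (shut) to 1.0 (fully open); "grasp_force": force on a finger pad.
Only numpy, scipy, OpenCV 4.12 (cv2) and the standard library are available. Lean on these libraries where they do the work, as an engineer would, in place of code of your own. Each camera call takes 0.05 s, during which the arm holds its last target. There are 200 camera calls.

## Working session

There is one attempt and no reset: what is moved stays moved. The work goes in short steps, Python scripts to look and compute and a shell command to move; the robot and the scene stay as the last step left them, time stands still between calls to the robot, and variables do not carry over. Pictures are saved under pics/ and viewed, at most 10 in all, crops included, and the job is handed in when it is done.

```bash
mkdir -p pics
cat > h.py <<'E'
from station import bot
import numpy as np, cv2
from scipy.spatial.transform import Rotation as Ro
def w(cam,uv,d,m=None):
    m=m or bot.camera_model(cam); K=m["intrinsics"]
    c=np.linalg.inv(K)@np.array([uv[0],uv[1],1])*d
    return np.array(m["R"]).T@(c-np.array(m["t"]))
def atz(cam,uv,z,m=None):
    m=m or bot.camera_model(cam); R=np.array(m["R"]);C=-R.T@np.array(m["t"])
    r=R.T@np.linalg.inv(m["intrinsics"])@np.array([uv[0],uv[1],1]); return C+r*(z-C[2])/r[2]
def dep(D,uv):
    u,v=map(int,uv);p=D[max(0,v-2):v+3,max(0,u-2):u+3];p=p[p>0];return np.median(p) if p.size else 0
def axes():
    o=bot.get_obs();q=o["tool_rot"];return np.array(o["eef_pos"]),Ro.from_quat([q[1],q[2],q[3],q[0]]).as_matrix(),o
E
python3 - <<'E'
from h import *
np.set_printoptions(precision=3,suppress=True)
ims=[]
p,R,o=axes();print(p,R.tolist(),o["t"],o["contact_force"])
for c in("scene","top"):
    I,D=bot.read_camera(c);ims.append(I);np.save(f"{c}.npy",D)
    for n in("hook","gauge","rest","gauge_grip","gauge_bar","hook_seat","hook_lip","hook_rear_lip","rest_seat","protector","lens","counter","plug","tin"):
        for r in bot.pinpoint(n,c)[:3]:
            if r["score"]>.2: print(c,n,np.round(r["at"]),round(r["score"],2),w(c,r["at"],dep(D,r["at"])))
    cv2.imwrite(f"pics/{c}.png",I)
E
```

```text
[0.199 0.645 0.404] [[-0.9556975626936961, 0.2943501482697378, -0.00039859115921068403], [0.29435038489986665, 0.9556959349534229, -0.001769413124024473], [-0.0001398950648410003, -0.0018083492711597764, -0.9999983551497895]] 0.0 [-0.196 -0.633 -0.283]
scene hook [183. 234.] 0.62 [ 0.644 -0.165  0.053]
scene hook [259. 134.] 0.6 [ 0.228 -0.318 -0.002]
scene gauge [255. 202.] 0.86 [ 0.436 -0.121  0.028]
scene gauge [183. 229.] 0.66 [ 0.621 -0.212 -0.   ]
scene gauge [175. 195.] 0.62 [ 0.573 -0.296  0.031]
scene rest [282. 322.] 0.78 [0.625 0.162 0.013]
scene rest [176. 214.] 0.51 [ 0.637 -0.183  0.115]
scene gauge_grip [164. 160.] 0.97 [ 0.563 -0.315  0.151]
scene gauge_grip [251. 167.] 0.93 [ 0.343 -0.237 -0.001]
scene gauge_grip [171. 200.] 0.72 [ 0.638 -0.182  0.176]
scene gauge_bar [257. 181.] 0.86 [ 0.432 -0.11   0.123]
scene gauge_bar [168. 173.] 0.67 [ 0.56  -0.321  0.092]
scene gauge_bar [175. 215.] 0.56 [ 0.639 -0.186  0.112]
scene hook_seat [176. 210.] 0.89 [ 0.633 -0.184  0.126]
scene hook_seat [258. 109.] 0.86 [ 0.243 -0.3    0.123]
scene hook_lip [171. 208.] 0.92 [ 0.639 
[... 1346 characters left out ...]
145.] 0.9 [ 0.617 -0.192  0.127]
top hook_seat [126. 232.] 0.73 [0.482 0.365 0.006]
top hook_lip [352. 139.] 0.74 [ 0.622 -0.197  0.151]
top hook_lip [423. 302.] 0.61 [ 0.249 -0.312  0.129]
top hook_rear_lip [418. 299.] 0.71 [ 0.256 -0.303  0.127]
top rest_seat [207. 168.] 0.91 [0.628 0.151 0.014]
top rest_seat [349. 137.] 0.4 [ 0.622 -0.19   0.169]
top protector [126. 234.] 0.86 [0.478 0.363 0.006]
top protector [423. 139.] 0.73 [ 0.635 -0.387  0.074]
top lens [265. 139.] 0.91 [ 0.692 -0.002  0.012]
top counter [269. 221.] 0.91 [0.473 0.006 0.032]
top plug [429. 207.] 0.68 [ 0.473 -0.385  0.045]
top plug [345. 132.] 0.59 [ 0.631 -0.179  0.18 ]
top tin [423. 141.] 0.82 [ 0.632 -0.387  0.072]
```

View pics/scene.png

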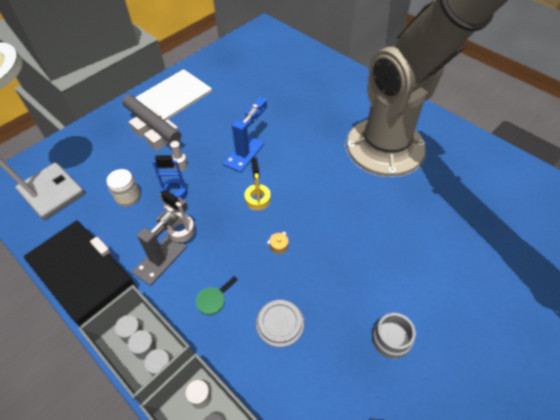

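View pics/top.png

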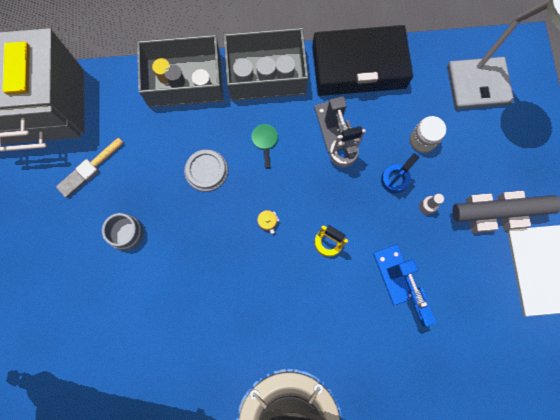

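The scene shows the dark stand at about (155,245) with the steel gauge at (180,228). The look-alikes are the blue gauge (170,180), the yellow gauge (257,190) and the blue hook (245,140). In the top view the steel gauge's grip is at (350,133), against blue (410,165), yellow (333,235) and the blue hook (405,290). I choose the steel gauge on the dark stand and will check it in a close crop.

Run:
```python
from h import *
np.set_printoptions(precision=3,suppress=True)
I=cv2.imread("pics/top.png");D=np.load("top.npy")
cv2.imwrite("pics/crop.png",cv2.resize(I[85:180,295:390],(570,570),interpolation=cv2.INTER_CUBIC))
m=bot.camera_model("top")
P=np.array([w("top",(u,v),D[v,u],m) for v in range(90,175) for u in range(310,375) if D[v,u]>0])
for a,b in((.045,.07),(.1,.115),(.12,.138),(.138,.16),(.165,.2)):
    Q=P[(P[:,2]>a)&(P[:,2]<b)]
    r=cv2.minAreaRect(Q[:,:2].astype(np.float32)*1000); print(a,b,len(Q),Q.mean(0),r, Q[:,2].max())
```

```text
0.045 0.07 258 [ 0.635 -0.184  0.055] ((660.6738891601562, -177.38845825195312), (137.9696502685547, 65.52005004882812), 29.564414978027344) 0.06944284042841564
0.1 0.115 166 [ 0.659 -0.187  0.108] ((662.1357421875, -194.97412109375), (137.80648803710938, 63.60963439941406), 1.0867482423782349) 0.11495931943567211
0.12 0.138 488 [ 0.673 -0.188  0.128] ((667.1895141601562, -184.37289428710938), (140.25672912597656, 63.236480712890625), 16.905908584594727) 0.13793669679670803
0.138 0.16 61 [ 0.626 -0.193  0.152] ((627.6890258789062, -195.80929565429688), (63.415645599365234, 14.771156311035156), 88.33277130126953) 0.1599329454365963
0.165 0.2 199 [ 0.63  -0.195  0.178] ((631.219482421875, -195.97691345214844), (17.17038917541504, 62.317649841308594), 9.963859558105469) 0.1853215543913232
```

View pics/crop.png

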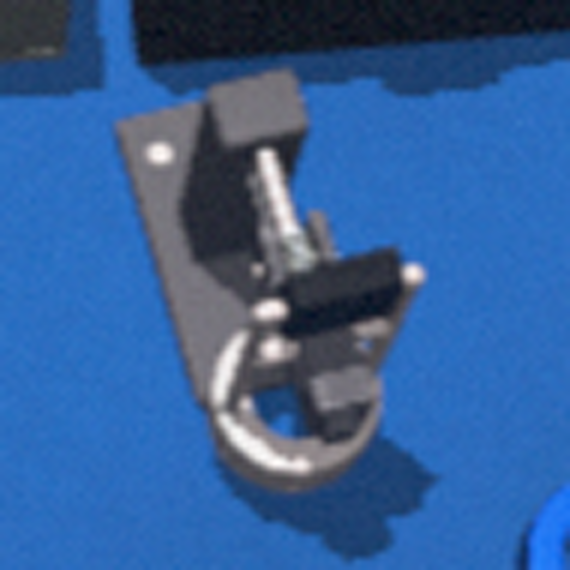

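The crop confirms it: steel ring and bail with a black grip on the dark stand. The grip is at crop (345,290), and the hook yaw is about +15°. Next I go above it.

```bash
python3 -m pendant '[[0.0854,-0.027,-0.028,-0.002,0],[0.0854,-0.027,-0.028,-0.002,0],[0.0854,-0.027,-0.028,-0.002,0],[0.0854,-0.027,-0.028,-0.002,0],[0.0854,-0.027,-0.028,-0.002,0],[0.0854,-0.027,-0.028,-0.002,0],[0.0854,-0.027,-0.028,-0.002,0],[0.0854,-0.027,-0.028,-0.002,0],[0.0854,-0.027,-0.028,-0.002,0],[0.0854,-0.027,-0.028,-0.002,0],[0.0854,-0.027,-0.028,-0.002,0],[0.0854,-0.027,-0.028,-0.002,0]]' 40
python3 -m pendant '[[0.0854,-0.027,-0.028,-0.002,0],[0.0854,-0.027,-0.028,-0.002,0],[0.0854,-0.027,-0.028,-0.002,0],[0.0854,-0.027,-0.028,-0.002,0],[0.0854,-0.027,-0.028,-0.002,0],[0.0854,-0.027,-0.028,-0.002,0],[0.0854,-0.027,-0.028,-0.002,0],[0.0854,-0.027,-0.028,-0.002,0],[0.0854,-0.027,-0.028,-0.002,0],[0.0854,-0.027,-0.028,-0.002,0],[0.0854,-0.027,-0.028,-0.002,0],[0.0854,-0.027,-0.028,-0.002,0]]'
python3 -m pendant '[[0.0854,0,0,0,7],[0.0854,0,0,0,7],[0.0854,0,0,0,7],[0.0854,0,0,0,7],[0.0854,0,0,0,7],[0.0854,0,0,0,7],[0.0854,0,0,0,7],[0.0854,0,0,0,7],[0.0854,0,0,0,2],[0.0854,0,0,0,0]]'
cat > look.py <<'E'
from h import *
import sys
np.set_printoptions(precision=4,suppress=True)
p,R,o=axes();print(o["t"],p,"yaw_y",np.degrees(np.arctan2(R[1,1],R[0,1])),o["contact_force"],o["q"])
m=bot.camera_model("wrist");I,D=bot.read_camera("wrist");np.save("wrist.npy",D)
cv2.imwrite(f"pics/{sys.argv[1]}.png",I)
for n in sys.argv[2:]:
    for r in bot.pinpoint(n,"wrist")[:2]: print(n,np.round(r["at"]),round(r["score"],2),w("wrist",r["at"],dep(D,r["at"]),m))
P=np.array([w("wrist",(u,v),D[v,u],m) for v in range(0,420,2) for u in range(0,560,2) if D[v,u]>0]);np.save("cloud.npy",P)
E
python3 look.py w1 gauge_grip hook_seat hook_lip hook_rear_lip gauge_bar
```

```text
t: 2.5
eef_pos: [0.4099, 0.2267, 0.4292]
tool_rot: [0.0, 0.149, 0.989, 0.0]
contact_force: [0.8, -0.2, 0.3]
gripper_width: 1.004
grasp_force: 0.0
t: 3.5
eef_pos: [0.6208, -0.1895, 0.4529]
tool_rot: [0.0, 0.149, 0.989, 0.0]
contact_force: [1.3, 0.6, 0.4]
gripper_width: 1.002
grasp_force: 0.0
t: 4.33
eef_pos: [0.6203, -0.1875, 0.4526]
tool_rot: [-0.0, 0.61, 0.792, -0.0]
contact_force: [-0.5, 0.1, -0.1]
gripper_width: 1.0
grasp_force: 0.0
4.3333 [ 0.6203 -0.1875  0.4526] yaw_y 14.83813489066191 [-0.4995  0.1013 -0.1442] [-0.3283  0.4761  0.7558  1.6059 -0.3442  1.1978  0.7579]
gauge_grip [24. 53.] 0.98 [ 0.4254 -0.136   0.1533]
gauge_grip [294. 215.] 0.69 [ 0.6319 -0.1926  0.1812]
hook_seat [290. 195.] 0.97 [ 0.6255 -0.1796  0.1812]
hook_lip [295. 203.] 0.74 [ 0.6302 -0.1837  0.1813]
hook_rear_lip [315. 200.] 0.78 [ 0.6515 -0.1908  0.1279]
gauge_bar [187. 290.] 0.88 [ 0.5598 -0.3192  0.0943]
gauge_bar [64. 61.] 0.57 [ 0.4187 -0.1368  0.0939]
```

View pics/w1.png

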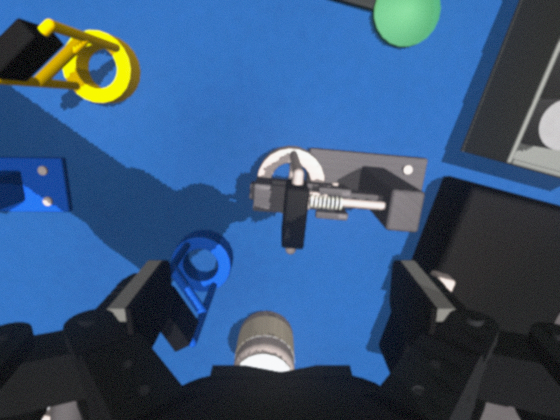

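The wrist view shows the grip at (295,215), the mouth lips at (330,190) and the post at (403,210). The blue and yellow look-alikes are well clear on the left. Next I fit the grip and arm axis from the cloud.

Run:
```python
from h import *
np.set_printoptions(precision=4,suppress=True)
p,R,o=axes()
D=np.load("wrist.npy");m=bot.camera_model("wrist")
P=np.array([w("wrist",(u,v),D[v,u],m) for v in range(130,270) for u in range(230,440) if D[v,u]>0])
for a,b in((.175,.19),(.121,.138)):
    Q=P[(P[:,2]>a)&(P[:,2]<b)]
    r=cv2.minAreaRect(Q[:,:2].astype(np.float32)*1000); print(a,len(Q),r,np.median(Q[:,2]),Q.mean(0))
    q=(Q-p)@R; print("tool",q.min(0),q.max(0),q.mean(0))
Q=P[(P[:,2]>.121)&(P[:,2]<.138)]; I=cv2.imread("pics/w1.png")
c,s=np.cos(np.radians(15)),np.sin(np.radians(15)); L=Q@np.array([[c,-s,0],[s,c,0],[0,0,1]]).T.T if 0 else np.c_[Q[:,0]*c+Q[:,1]*s,-Q[:,0]*s+Q[:,1]*c,Q[:,2]]
for k in np.arange(L[:,0].min(),L[:,0].max(),.005):
    S=L[(L[:,0]>=k)&(L[:,0]<k+.005)]; print(round(k,3),len(S),S[:,1].min(),S[:,1].max(),S[:,2].max()) if len(S) else 0
```

```text
0.175 1413 ((633.3353881835938, -195.7319793701172), (16.094667434692383, 44.03464889526367), 9.815150260925293) 0.18115169281077198 [ 0.6329 -0.1946  0.181 ]
tool [-0.033   0.0013  0.2693] [0.0115 0.0204 0.2777] [-0.0098  0.0106  0.2717]
0.121 3535 ((669.2485961914062, -181.96377563476562), (141.10182189941406, 46.3355712890625), 6.534332275390625) 0.12887856347010423 [ 0.6791 -0.1868  0.129 ]
tool [-0.0382 -0.0222  0.3149] [0.0218 0.1178 0.3318] [-0.0141  0.0573  0.3237]
0.528 156 -0.36254298041701793 -0.33877609453545343 0.1303186813878068
0.533 172 -0.36253076850632193 -0.33908788272386303 0.13005973636710363
0.538 173 -0.36281528170880517 -0.3395860929675998 0.12992021981083005
0.543 166 -0.3634675610664349 -0.34004313274059306 0.1304532402759197
0.548 168 -0.36336536138423015 -0.340595916805122 0.13081908816875662
0.553 28 -0.35637899994456135 -0.34098745033734223 0.1299089256004743
0.558 20 -0.33229173104370135 -0.32066009311268706 0.1377699925200833
0.563 15 -0.3233258907644957 -0.32021604861509434 0.13783957567873534
0.573 50 -0.3595718739651045 -0.34871248665162863 0.135545
[... 641 characters left out ...]

0.623 26 -0.36173910034831785 -0.35556416877004016 0.12289456457534059
0.628 32 -0.362736843021617 -0.35653017191186925 0.12371129184140751
0.633 30 -0.36246407373927525 -0.3572700952701461 0.12346728105315592
0.638 318 -0.3787666736124455 -0.34330573688086563 0.13402918201840222
0.643 272 -0.37835103568965284 -0.3428436102102975 0.13432782009686156
0.648 262 -0.37970070731649014 -0.3432134491973582 0.13416388735420723
0.653 263 -0.37929447314621667 -0.3437990772628283 0.13401098283029556
0.658 255 -0.38035491216509815 -0.3440631081350507 0.134186944201337
0.663 198 -0.37915247305037447 -0.3445064551757766 0.13423460364451953
0.668 1 -0.351154034829983 -0.351154034829983 0.13167739781873922
```

The lips' slope and the grip rectangle both give a hook yaw of about 10°. The lip positions relative to the post give p ≈ 5 mm. Aligning and descending.

```bash
python3 -m pendant '[[0.05,0,0,0,5],[0.05,-0.010,0.011,0,0],[0.05,0,0,0.02,0],[0.05,0,0,0.02,0],[0.05,0,0,0.02,0],[0.05,0,0,0.015,0],[0.05,0,0,0,0],[0.05,0,0,0,0]]' 20
python3 look.py w2 gauge_grip hook_seat
python3 - <<'E'
from h import *
p,R,o=axes();P=np.load("cloud.npy");q=(P-p)@R
s=(abs(q[:,0])<.05)&(abs(q[:,1])<.05)&(P[:,2]>.172)&(P[:,2]<.19);Q=P[s]
print(s.sum(),cv2.minAreaRect(Q[:,:2].astype(np.float32)*1000),np.median(Q[:,2]),"tool",q[s].min(0),q[s].max(0))
E
```

```text
t: 5.3
eef_pos: [0.6326, -0.1958, 0.3773]
tool_rot: [-0.001, 0.644, 0.765, -0.0]
contact_force: [0.1, 0.0, 0.8]
gripper_width: 0.588
grasp_force: 0.0
5.3 [ 0.6326 -0.1958  0.3773] yaw_y 9.890525096917791 [0.108  0.0227 0.8006] [-0.2885  0.5739  0.7286  1.6507 -0.4216  1.0819  0.7354]
gauge_grip [281. 232.] 0.9 [ 0.6322 -0.1886  0.1811]
gauge_grip [140. 377.] 0.62 [ 0.5961 -0.2103  0.2603]
hook_seat [268. 367.] 0.74 [ 0.652  -0.3774  0.0435]
hook_seat [286. 217.] 0.61 [ 0.6335 -0.1806  0.1814]
696 ((633.4158325195312, -195.08297729492188), (15.125054359436035, 43.42572021484375), 10.361668586730957) 0.1809368920333107 tool [-0.02044965 -0.00725127  0.19609149] [0.02301127 0.00786566 0.2067305 ]
```

View pics/w2.png

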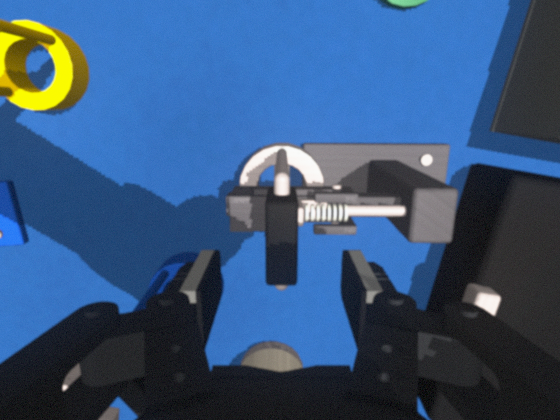

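The grip lies at (281,235), parallel to the pads and centred to within 1 mm. I descend and close.

```bash
python3 -m pendant '[[0.05,0,0,0.02,0],[0.05,0.001,0,0.02,0],[0.05,0,0,0.012,0],[0.05,0,0,0.005,0],[0.05,0,0,0,0],[0.03,0,0,0,0],[0.02,0,0,0,0],[0.015,0,0,0,0],[0.010,0,0,0,0],[0.010,0,0,0,0],[0.005,0,0,0,0],[0.005,0,0,0,0]]' 20
python3 -m pendant '[[0,0,0,0,0],[0,0,0,0,0],[0,0,0,0,0],[0,0,0,0,0]]' 60
```

```text
t: 6.45
eef_pos: [0.6325, -0.1954, 0.3218]
tool_rot: [0.0, 0.644, 0.765, 0.0]
contact_force: [-2.2, -1.0, 6.1]
gripper_width: 0.184
grasp_force: 20.3
t: 6.78
eef_pos: [0.6326, -0.1954, 0.322]
tool_rot: [0.001, 0.644, 0.765, 0.0]
contact_force: [-1.6, -0.3, 6.7]
gripper_width: 0.18
grasp_force: 59.5
```

Gripped at 15.3 mm, with slight downward pressure. I raise a little to relieve it, then slide back gently.

```bash
python3 -m pendant '[[0,0,0,-0.0005,0],[0,0,0,-0.0005,0],[0,0,0,0,0],[0,0,0,0,0]]'
python3 -m pendant '[[0,0,0.001,0,0],[0,0,0.001,0,0],[0,0,0.001,0,0],[0,0,0.001,0,0],[0,0,0,0,0]]'
```

```text
t: 7.12
eef_pos: [0.6326, -0.1952, 0.322]
tool_rot: [0.0, 0.644, 0.765, -0.0]
contact_force: [-0.9, -0.6, 2.7]
gripper_width: 0.175
grasp_force: 58.8
t: 7.53
eef_pos: [0.6346, -0.1954, 0.3219]
tool_rot: [-0.002, 0.644, 0.765, -0.002]
contact_force: [-10.3, -1.2, 11.4]
gripper_width: 0.179
grasp_force: 60.2
```

```bash
python3 -m pendant '[[0,0,0,-0.0007,0],[0,0,0,-0.0007,0],[0,0,0,0,0]]'
python3 -m pendant '[[0,0,0,-0.0005,0],[0,0,0,-0.0005,0],[0,0,0,0,0]]'
```

```text
t: 7.78
eef_pos: [0.6346, -0.1951, 0.322]
tool_rot: [-0.002, 0.644, 0.765, -0.002]
contact_force: [-6.7, -2.3, 1.6]
gripper_width: 0.179
grasp_force: 58.8
t: 8.03
eef_pos: [0.635, -0.1945, 0.3222]
tool_rot: [-0.002, 0.644, 0.765, -0.002]
contact_force: [-4.2, -2.5, -7.9]
gripper_width: 0.178
grasp_force: 58.6
```

```bash
python3 -m pendant '[[0,0,0.001,0,0],[0,0,0.001,0,0],[0,0,0.001,0,0],[0,0,0,0,0]]'
python3 -m pendant '[[0,0,0.001,0,0],[0,0,0.001,0,0],[0,0,0.001,0,0],[0,0,0,0,0]]'
```

```text
t: 8.37
eef_pos: [0.6393, -0.1929, 0.3231]
tool_rot: [-0.001, 0.643, 0.766, -0.0]
contact_force: [-3.1, -0.6, -9.6]
gripper_width: 0.174
grasp_force: 58.5
t: 8.7
eef_pos: [0.6425, -0.1926, 0.3238]
tool_rot: [-0.001, 0.643, 0.766, 0.0]
contact_force: [-4.1, 0.6, -9.7]
gripper_width: 0.181
grasp_force: 58.5
```

```bash
python3 -m pendant '[[0,0,0,0,0],[0,0,0.001,0,0],[0,0,0.001,-0.0002,0],[0,0,0,0,0]]'
python3 -m pendant '[[0,0,0.001,0,0],[0,0,0,0,0],[0,0,0.001,-0.0002,0],[0,0,0,0,0]]'
```

```text
t: 9.03
eef_pos: [0.6444, -0.1925, 0.3242]
tool_rot: [-0.0, 0.643, 0.765, 0.0]
contact_force: [-4.5, 0.1, -10.1]
gripper_width: 0.172
grasp_force: 58.6
t: 9.37
eef_pos: [0.6463, -0.1924, 0.3244]
tool_rot: [-0.0, 0.644, 0.765, -0.0]
contact_force: [-5.4, 0.9, -9.9]
gripper_width: 0.179
grasp_force: 58.6
```

```bash
python3 -m pendant '[[0,0,0.0005,-0.0005,0],[0,0,0,0,0],[0,0,0,0,0]]'
python3 -m pendant '[[0,0,0.001,-0.0003,0],[0,0,0,0,0],[0,0,0,0,0]]'
python3 -m pendant '[[0,0,0.001,-0.0003,0],[0,0,0,0,0],[0,0,0,0,0]]'
```

```text
t: 9.62
eef_pos: [0.6466, -0.1925, 0.3249]
tool_rot: [-0.0, 0.644, 0.765, -0.0]
contact_force: [-5.4, 0.3, -9.3]
gripper_width: 0.178
grasp_force: 58.7
t: 9.87
eef_pos: [0.6476, -0.1924, 0.3252]
tool_rot: [-0.0, 0.644, 0.765, -0.0]
contact_force: [-6.0, 0.4, -11.0]
gripper_width: 0.178
grasp_force: 58.6
t: 10.12
eef_pos: [0.6486, -0.1923, 0.3255]
tool_rot: [-0.0, 0.644, 0.765, -0.0]
contact_force: [-5.3, 0.2, -10.3]
gripper_width: 0.178
grasp_force: 58.7
```

```bash
python3 -m pendant '[[0,0,0,-0.001,0],[0,0,0,0,0],[0,0,0,0,0]]'
python3 -m pendant '[[0,0,0,-0.001,0],[0,0,0,0,0],[0,0,0,0,0]]'
```

```text
t: 10.37
eef_pos: [0.6486, -0.1924, 0.3266]
tool_rot: [0.0, 0.644, 0.765, -0.0]
contact_force: [-6.0, -1.1, -9.5]
gripper_width: 0.179
grasp_force: 58.7
t: 10.62
eef_pos: [0.6485, -0.1924, 0.3276]
tool_rot: [-0.0, 0.644, 0.765, -0.0]
contact_force: [-5.0, -0.3, -9.9]
gripper_width: 0.178
grasp_force: 58.8
```

The bar rises freely, so it is in the gap. I lift on.

```bash
python3 -m pendant '[[0,0,0,-0.002,0],[0,0,0,-0.002,0],[0,0,0,0,0]]'
python3 -m pendant '[[0,0,0,-0.002,0],[0,0,0,-0.003,0],[0,0,0,-0.003,0],[0,0,0,0,0]]'
python3 -m pendant '[[0,0,0,-0.003,0],[0,0,0,-0.003,0],[0,0,0,-0.003,0],[0,0,0,0,0],[0,0,0,0,0]]'
```

```text
t: 10.87
eef_pos: [0.6483, -0.1926, 0.3317]
tool_rot: [-0.0, 0.644, 0.765, -0.0]
contact_force: [-7.0, 0.5, -8.4]
gripper_width: 0.174
grasp_force: 59.1
t: 11.2
eef_pos: [0.6487, -0.1925, 0.3402]
tool_rot: [0.0, 0.644, 0.765, -0.0]
contact_force: [-5.8, 0.5, -7.4]
gripper_width: 0.179
grasp_force: 59.0
t: 11.62
eef_pos: [0.65, -0.1918, 0.3498]
tool_rot: [0.002, 0.643, 0.766, 0.001]
contact_force: [0.1, 0.2, -8.7]
gripper_width: 0.174
grasp_force: 59.3
```

```bash
python3 -m pendant '[[0,0,-0.005,0,0],[0,0,-0.008,0,0],[0,0,-0.01,0,0],[0,0,-0.01,0,0],[0,0,-0.01,0,0]]'
python3 -m pendant '[[0,0,-0.012,0,0],[0,0,-0.012,0,0],[0,0,-0.012,0,0],[0,0,-0.012,0,0],[0,0,-0.012,0,0],[0,0,-0.007,0,0],[0,0,0,0,0]]'
```

```text
t: 12.03
eef_pos: [0.6048, -0.1999, 0.3485]
tool_rot: [-0.0, 0.644, 0.765, -0.0]
contact_force: [-0.3, 0.3, -7.5]
gripper_width: 0.177
grasp_force: 59.3
t: 12.62
eef_pos: [0.5382, -0.2119, 0.3487]
tool_rot: [-0.001, 0.645, 0.765, -0.0]
contact_force: [-1.4, -0.5, -7.8]
gripper_width: 0.178
grasp_force: 59.4
```

```bash
python3 -m pendant '[[0,0,0,-0.02,0],[0,0.01,0.005,-0.02,0],[0,0.02,0.01,-0.01,0],[0,0.026,0.014,0,0],[0,0.026,0.014,0,0],[0,0.026,0.014,0,0],[0,0.026,0.014,0,0],[0,0.026,0.014,0,0],[0,0.026,0.014,0,0],[0,0.02,0.008,0,0],[0,0.01,0.004,0,0],[0,0,0,0,0]]'
python3 look.py w3 rest rest_seat gauge
python3 - <<'E'
from h import *
np.set_printoptions(precision=4,suppress=True)
from scipy.optimize import least_squares
def fit(P,z0,z1):
    Q=P[(np.hypot(P[:,0]-.628,P[:,1]-.16)<.075)&(P[:,2]>z0)&(P[:,2]<z1)][:,:2]
    f=lambda c:(lambda d:d.max()-0)(np.hypot(*(Q-c).T))
    r=cv2.minEnclosingCircle((Q*1000).astype(np.float32));return len(Q),Q.mean(0),r
P=np.load("cloud.npy");D=np.load("top.npy");m=bot.camera_model("top")
T=np.array([w("top",(u,v),D[v,u],m) for v in range(140,200) for u in range(175,235) if D[v,u]>0])
for n,C in(("wrist",P),("top",T)):
    print(n,"rim",fit(C,.018,.027),"floor",fit(C,.008,.0165))
p,R,o=axes();g=(P-p)@R;s=(abs(g[:,0])<.03)&(abs(g[:,1])<.03)&(g[:,2]<.2)
E
```

```text
t: 13.62
eef_pos: [0.6136, 0.0255, 0.3981]
tool_rot: [-0.001, 0.641, 0.767, 0.001]
contact_force: [-0.4, -0.8, -7.5]
gripper_width: 0.178
grasp_force: 60.3
13.6167 [0.6136 0.0255 0.3981] yaw_y 10.234408333837555 [-0.3726 -0.844  -7.4959] [-0.6852  0.4648  0.7444  1.7517 -0.3568  1.0646  0.3611]
rest [318.  39.] 0.97 [0.6258 0.1526 0.0141]
rest_seat [320.  37.] 0.7 [0.6268 0.1546 0.0144]
gauge [ 76. 284.] 0.72 [ 0.4351 -0.1123  0.0415]
gauge [282. 196.] 0.68 [0.6098 0.0578 0.2312]
wrist rim (780, array([0.6304, 0.1422]), ((628.1976318359375, 155.53607177734375), 49.734214782714844)) floor (1645, array([0.6277, 0.1516]), ((628.140380859375, 154.68544006347656), 53.867435455322266))
top rim (488, array([0.6252, 0.1548]), ((625.9556274414062, 155.10073852539062), 51.00144577026367)) floor (713, array([0.624 , 0.1538]), ((625.4214477539062, 154.7330780029297), 55.49415588378906))
```

View pics/w3.png

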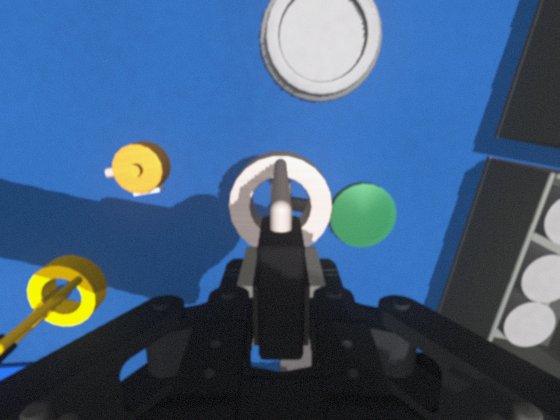

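The rest is at (320,40), the ring in hand at (280,205). I compare the ring centre with the recess in the same cloud.

Run:
```python
from h import *
np.set_printoptions(precision=4,suppress=True)
p,R,o=axes();D=np.load("wrist.npy");m=bot.camera_model("wrist")
P=np.array([w("wrist",(u,v),D[v,u],m) for v in range(140,270) for u in range(215,350) if D[v,u]>0])
Q=P[(P[:,2]>.12)&(P[:,2]<.14)];print(len(Q),np.median(Q[:,2]),cv2.minEnclosingCircle((Q[:,:2]*1000).astype(np.float32)))
A=np.c_[Q[:,:2],np.ones(len(Q))];print("plane",np.linalg.lstsq(A,Q[:,2],rcond=None)[0])
h=cv2.convexHull((Q[:,:2]*1000).astype(np.float32))[:,0]
B=np.c_[2*h,np.ones(len(h))];s=np.linalg.lstsq(B,(h**2).sum(1),rcond=None)[0];print("circ",s[:2],np.sqrt(s[2]+s[0]**2+s[1]**2))
c=s[:2]/1000; d=np.array([.628,.155])-c; print("tcp",p,"world d",d,"tool",R[:2,:2].T@d)
```

```text
4353 0.13156895730095072 ((613.063720703125, 18.631473541259766), 34.841426849365234)
plane [-0.0024 -0.0079  0.1329]
circ [613.0827  18.8284] 34.54126727032311
tcp [0.6125 0.0193 0.3987] world d [0.0149 0.1362] tool [0.1317 0.0378]
```

```bash
python3 -m pendant '[[0,0.015,0.004,0,0],[0,0.025,0.008,0,0],[0,0.03,0.008,0,0],[0,0.03,0.008,0,0],[0,0.02,0.006,0,0],[0,0.012,0.004,0,0],[0,0,0,0,0],[0,0,0,0,0],[0,0,0,0.02,0],[0,0,0,0.02,0],[0,0,0,0,0],[0,0,0,0,0]]'
cat > rel.py <<'E'
from h import *
np.set_printoptions(precision=4,suppress=True)
p,R,o=axes();m=bot.camera_model("wrist");I,D=bot.read_camera("wrist");cv2.imwrite("pics/w4.png",I)
P=np.array([w("wrist",(u,v),D[v,u],m) for v in range(0,300) for u in range(130,450) if D[v,u]>0])
def circ(Q,r):
    from scipy.optimize import least_squares
    h=cv2.convexHull((Q[:,:2]*1000).astype(np.float32))[:,0]
    f=least_squares(lambda c:np.hypot(*(h-c).T)-r,h.mean(0),loss="soft_l1");return f.x/1000,np.abs(f.fun).mean()
zr=p[2]-.267; n=np.hypot(P[:,0]-p[0],P[:,1]-p[1])<.06
c,e=circ(P[n&(abs(P[:,2]-zr)<.006)],35);print("ring",c,e)
s,e2=circ(P[(np.hypot(P[:,0]-.628,P[:,1]-.155)<.06)&(P[:,2]>.0185)&(P[:,2]<.027)],50);print("rest",s,e2)
print(o["t"],p,o["contact_force"],"world",s-c,"tool",R[:2,:2].T@(s-c))
E
python3 rel.py
```

```text
t: 14.82
eef_pos: [0.6271, 0.1553, 0.358]
tool_rot: [-0.0, 0.645, 0.764, -0.001]
contact_force: [-0.1, 0.5, -7.3]
gripper_width: 0.175
grasp_force: 60.3
ring [0.6272 0.1547] 0.4156207369634286
rest [0.6284 0.1554] 0.1650362760188147
14.8167 [0.6271 0.1553 0.358 ] [-0.1473  0.5451 -7.2674] world [0.0012 0.0007] tool [0.0005 0.0013]
```

View pics/w4.png

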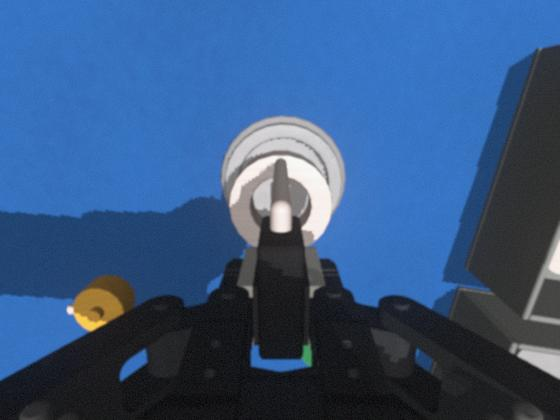

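The ring sits over the rest (rest at (283,180)) within about 1 mm. I correct that and lower.

```bash
python3 -m pendant '[[0,0.0005,0.001,0.01,0],[0,0,0,0.01,0],[0,0,0,0.008,0],[0,0,0,0.006,0],[0,0,0,0,0],[0,0,0,0,0]]'
python3 rel.py
python3 -m pendant '[[0,0,0,0.002,0],[0,0,0,0.002,0],[0,0,0,0.002,0],[0,0,0,0,0],[0,0,0,0,0]]'
python3 -m pendant '[[0,0,0,0.0015,0],[0,0,0,0.0015,0],[0,0,0,0,0],[0,0,0,0,0]]'
```

```text
t: 15.37
eef_pos: [0.6282, 0.1582, 0.324]
tool_rot: [-0.0, 0.644, 0.765, -0.001]
contact_force: [-0.4, -0.2, -7.1]
gripper_width: 0.18
grasp_force: 60.3
ring [0.6287 0.1577] 0.3163414772532471
rest [0.6284 0.1558] 0.4534858223850974
15.3667 [0.6282 0.1582 0.324 ] [-0.3931 -0.1516 -7.0859] world [-0.0003 -0.0019] tool [-0.0019 -0.0006]
t: 15.83
eef_pos: [0.6284, 0.1582, 0.3185]
tool_rot: [-0.0, 0.644, 0.765, -0.0]
contact_force: [0.3, -0.1, -7.3]
gripper_width: 0.181
grasp_force: 60.2
t: 16.17
eef_pos: [0.6283, 0.1582, 0.3154]
tool_rot: [-0.0, 0.644, 0.765, -0.0]
contact_force: [-0.8, 0.5, -8.2]
gripper_width: 0.177
grasp_force: 60.2
```

```bash
python3 -m pendant '[[0,-0.001,0,0,0],[0,-0.001,0,0,0],[0,0,0,0,0]]'
python3 -m pendant '[[0,0,0,0.0015,0],[0,0,0,0.001,0],[0,0,0,0,0],[0,0,0,0,0]]'
python3 -m pendant '[[0,0,0,0.001,0],[0,0,0,0.001,0],[0,0,0,0,0],[0,0,0,0,0]]'
```

```text
t: 16.42
eef_pos: [0.6288, 0.1557, 0.3157]
tool_rot: [0.0, 0.644, 0.765, -0.0]
contact_force: [-0.0, 0.4, -8.1]
gripper_width: 0.175
grasp_force: 60.2
t: 16.75
eef_pos: [0.6287, 0.1563, 0.3129]
tool_rot: [-0.0, 0.644, 0.765, -0.0]
contact_force: [0.3, 0.3, -6.9]
gripper_width: 0.176
grasp_force: 60.2
t: 17.08
eef_pos: [0.6288, 0.1562, 0.3113]
tool_rot: [0.0, 0.644, 0.765, 0.0]
contact_force: [0.1, -0.2, -5.7]
gripper_width: 0.18
grasp_force: 60.5
```

```bash
python3 -m pendant '[[0,0,0,0.0008,0],[0,0,0,0,0],[0,0,0,0,0]]'
python3 -m pendant '[[0,0,0,0.0004,0],[0,0,0,0,0],[0,0,0,0,0]]'
```

```text
t: 17.33
eef_pos: [0.629, 0.1561, 0.3111]
tool_rot: [0.0, 0.644, 0.765, 0.0]
contact_force: [-3.4, 0.1, 2.7]
gripper_width: 0.176
grasp_force: 61.6
t: 17.58
eef_pos: [0.629, 0.1561, 0.3111]
tool_rot: [0.0, 0.644, 0.765, 0.001]
contact_force: [-3.2, -0.2, 6.2]
gripper_width: 0.18
grasp_force: 62.4
```

The gauge is seated at the expected height. I release and retreat straight up.

```bash
python3 -m pendant '[[0,0,0,-0.0005,0],[0.012,0,0,0,0],[0.016,0,0,0,0],[0.02,0,0,0,0],[0.03,0,0,0,0],[0.04,0,0,0,0],[0.05,0,0,0,0],[0.05,0,0,0,0],[0.05,0,0,0,0]]' 20
python3 -m pendant '[[0.05,0,0,-0.005,0],[0.05,0,0,-0.01,0],[0.05,0,0,-0.02,0],[0.05,0,0,-0.03,0],[0.05,-0.01,0,-0.03,0],[0.05,-0.03,0,-0.03,0],[0.05,-0.03,0,0,0],[0.05,0,0,0,0],[0.05,0,0,0,0]]'
python3 - <<'E'
from h import *
np.set_printoptions(precision=4,suppress=True)
p,R,o=axes();m=bot.camera_model("wrist");I,D=bot.read_camera("wrist");cv2.imwrite("pics/w5.png",I)
P=np.array([w("wrist",(u,v),D[v,u],m) for v in range(0,420) for u in range(100,460) if D[v,u]>0])
n=np.hypot(P[:,0]-.6285,P[:,1]-.1555)
for a,b in((.036,.052),(.16,.18)):
    Q=P[(n<.06)&(P[:,2]>a)&(P[:,2]<b)]; A=np.c_[Q[:,:2],np.ones(len(Q))]
    print(len(Q),np.median(Q[:,2]),cv2.minAreaRect((Q[:,:2]*1000).astype(np.float32)),cv2.minEnclosingCircle((Q[:,:2]*1000).astype(np.float32)),np.linalg.lstsq(A,Q[:,2],rcond=None)[0])
E
```

```text
t: 18.33
eef_pos: [0.6288, 0.1562, 0.3103]
tool_rot: [0.0, 0.644, 0.765, -0.0]
contact_force: [-0.0, -0.0, 0.1]
gripper_width: 0.589
grasp_force: 0.0
t: 19.08
eef_pos: [0.6408, 0.0848, 0.4367]
tool_rot: [0.001, 0.645, 0.764, 0.001]
contact_force: [-0.1, 1.4, 0.1]
gripper_width: 0.587
grasp_force: 0.0
2059 0.04402897950187325 ((629.1223754882812, 154.5279541015625), (69.01222229003906, 66.04730987548828), 9.638540267944336) ((629.3278198242188, 155.76324462890625), 34.92906188964844) [-0.0006 -0.0017  0.0446]
1902 0.16999990158381686 ((629.6292114257812, 155.7543182373047), (16.00994873046875, 43.629966735839844), 9.675654411315918) ((629.3473510742188, 155.8936767578125), 22.64056968688965) [-0.0117 -0.0003  0.1774]
```

View pics/w5.png

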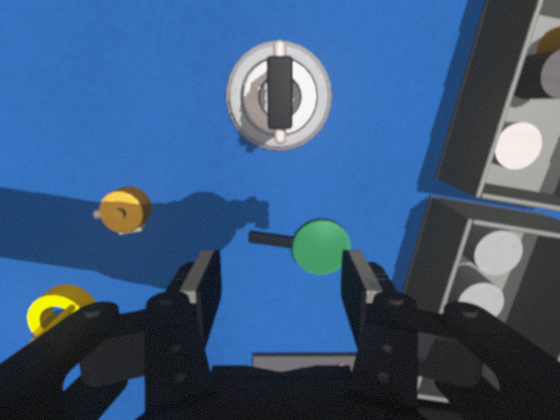

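The gauge stands in the recess at (280,97), level. Its ring top reads 44 mm, which is 14 + 30, its centre is within about 1 mm, and the gripper is clear.

```bash
python3 -c "
from station import bot
print(bot.hand_in())"
```

```text
the job is handed in; nothing more can be done
None
```

The job is handed in: the ring gauge came off the hook through the lip gap without forcing and now stands level in the rest's recess, released and within about 1 mm of centre. I did not look at the keeper afterwards to confirm it had shut, and the hand-in returned no verdict.

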